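# Check a bench caliper with the stepped setting block

## Robot

A 6-joint arm with a two-finger parallel gripper is mounted at the origin on the work surface. World frame = base frame: x ahead of the robot, y to its left, z up, the work surface at z = 0. Lengths are in m, angles in rad, forces in N, time in s.
With the tool pointing down it reaches from about 0.35 to 0.975 m from the base axis. Payload 4.9 kg.
Tool frame: the origin (TCP) lies midway between the tips of the shut fingers; the grasp point (between the pads) lies 19 mm behind it; z points along the fingers, y is the direction in which the jaws open and shut (so a half turn about z gives the same grasp; the last joint's range is limited). The gripper opens to 85 mm and grips with 20 to 120 N. Pads are 22 mm wide; open, the fingers measure 114 mm over their backs; the gripper's body (76 mm by 85 mm) begins 54 mm behind the grasp point. The pads swing forward as they close: fully open they stand 13 mm farther back than shut.
Start: joints at [-1.469, 0.053, 1.613, -0, 1.476, -0.119], TCP at [0.137, -0.61, 0.231] pointing down, gripper open.
Joint ranges: [-3.01, 3.01], [-1.01, 2.22], [0.06, 2.58], [-1.02, 4.17], [0.09, 2.62], [-3.14, 3.14]. Speed limits (rad/s): [2.57, 2.57, 3.14, 3.14, 3.14, 3.14].

## Interface

Orientations are given as a unit quaternion [w, x, y, z].
In Python, from plant import state, grab_frame, camera_params, job_done, boxes_of gives the robot as it stands.
- The arm moves only by the tool step_arm, never from a script. Its argument "steps" is a list of rows, each a list of 4 numbers: the shift along the tool's x, y, z in mm, then the turn about the tool's z in degrees. A call has 1 to 8 rows; each row shifts and turns the pose as measured when the row begins, along the tool's axes as they then stand; what a row does not reach is not made up. A row lasts 1/10 s, in which the tool goes at most 50 mm and 8.59 degrees, less where a joint would pass 70% of its speed; a pose out of reach is approached as far as the arm can. A call is refused whole if a number of a shift passes 50 or a number of a turn 8.59, either way. A call with a gripper value outside its range is refused whole. "claw" is the opening in per cent of the stroke, from 0 (shut) to 100 (fully open), set as the call begins (left out, the last holds). The fingers move at their own pace and stop on an object; the grip force is fixed at half the most. Time passes only in rows, so rows that do not move let the fingers close. It gives the time, the measured TCP pose, the force and the opening at its end, in the units of the state.
- state(): the state, without advancing time (a new reading comes with each control period).
- grab_frame(name): name is "side" or "top"; returns (picture, depth): 480x640x3 uint8, red, green, blue; 480x640 float32, m along the optical axis (not along the pixel's ray), 0 where there is no reading.
- camera_params(name): a dict with "mtx" (3x3 intrinsics, pixels), "extrinsics" (4x4, takes a point from camera to world coordinates). Camera axes: x right, y down, z forward; pixel columns grow to the right and rows downward; lengths in m; the calibration is good to about 2 mm. A picture is of the moment at which its call begins. camera_params takes no time and is no camera call.
- job_done(): hands the job in, once; it reports no verdict.
Trained networks look in the newest picture that a camera, given by its name, has taken for a name from the list of things; names that differ only in an ending like _2 or _b are one class to them, and where a whole thing is asked for, a point or a joint stands for the part that bears it (a point fixed in the world has none). Each returns a list of dicts, best first, with "p" (0 to 1); they miss things now and then, are a little off and sometimes report something else, mostly with a low value. They report only what shows in the picture. A call takes as long as a camera call. They do not tell look-alikes from the thing itself.
- boxes_of(camera, label): "box" ([left, top, width, height] in pixels, round what is visible of it).
The state is a dict: "time": time; "joint_pos": joint angles; "joint_vel": joint speeds; "joint_efforts": joint torques, N m; "tool_pos": TCP position; "tool_rot": TCP orientation; "contact_force": force on the tool from outside, world axes, zero at the start; "ft_torque": the same for the moment, N m; "gripper_width": opening from 0.0 (shut) to 1.0 (fully open).
Only numpy, scipy, OpenCV 4.12 (cv2) and the standard library are available. Lean on these libraries where they do the work, as an engineer would, in place of code of your own. Each camera call takes 0.05 s, during which the arm holds its last target. There are 200 camera calls.

## Task

Check the bench caliper with the stepped steel block: take that block out of the wooden stand and set it down flat on the caliper's bed, step upward, in the middle between the open jaws with its two long sides facing them. Let go of it, then slide the moving jaw shut until both jaws press on the block, firmly but without forcing, and leave it shut like that. Leave everything else where it is.

Things in the scene. Friction and masses are not known exactly. Their poses are not given: they have to be found in the camera images.
- step_block: Steel block with a milled step, loose, about 0.55 kg, 60 mm long (its x), 44 mm wide (its y). Its top is 36 mm above the underside for x from -30 to +6 mm, 24 mm above it from there to +30 mm. Origin: centre of the underside, z up. Grip it by its 44 mm sides in the stand but by its 60 mm ends in the caliper: put it down in between, e.g. on the clear bench at x = 490, y = 0 mm from the robot's base.
- plain_block: Plain steel block, 60 (x) by 32 (y) by 36 mm high, no step, standing in the same stand beside the stepped one, either side, centres about 92 mm apart. Origin: centre of the underside. To be left alone.
- stand: Wooden stand, fixed: a channel along its y, 200 mm long, open above and at both ends. Floor 6 mm thick; walls 7 mm thick, 64 mm apart inside, tops 42 mm above the bench, level with the blocks' tops. The blocks lie across it, their ends 2 mm from the walls, too close for fingers. Origin: centre of the underside.
- caliper: Bench caliper, fixed: grey bed 74 mm (x) by 170 mm (y) by 14 mm high, with two steel jaws 56 mm wide (x), reaching from the bed to z = 52 mm. Origin: centre of the bed's underside, z up. The jaws close along y: the fixed jaw's face is at y = -45 mm, the moving jaw's at y = -45 mm + the slide's value. No room for fingers between jaw and block.
- fixed_jaw: The caliper's fixed steel jaw, 56 mm (x) by 25 mm (y) by 38 mm high, from y = -70 to -45 mm in the caliper's frame. Its origin and axes are those of the caliper.
- jaw_face (a point): Centre of the moving jaw's face, 33 mm above the bench; axes as the caliper's. The moving jaw is a steel plate, 56 mm (x) by 20 mm (y) by 38 mm high, behind this face towards +y, one piece with the slide.
- slide (a joint): The caliper's slide, in m: the gap between the jaw faces, growing along the caliper's +y; 0 shut, at most 0.062, starts at 0.055 to 0.062. Dry friction about 2 N, no spring: it stays where it is left. Shut on the block it reads 0.044. About 8 N on the jaw is enough (both jaws must feel over 2.5 N for 0.2 s); over 40 N is forcing it.
- thumb (a joint): How far, in m, the sprung push fin is pressed in towards the moving jaw: 0 at rest, at most 0.010. Spring of 1500 N/m, 15 N when fully in. While the slide runs free the fin sinks only 1 to 4 mm; once both jaws bear on the block it sinks further. 7 mm in is a good firm press. It springs back when let go, the jaw stays.
- fin (a point): Top centre of the upright aluminium push fin sprung on the slide, 78 mm above the bench. The fin is 34 mm wide (caliper's x) and 12 mm thick (y), its lower edge 24 mm above the bench, at rest 28 mm clear of the jaw plate. Push its outer side towards the caliper's -y, or pinch it from above and move it that way, to shut the jaw.
- beaker: Small glass beaker, 48 mm across, 55 mm high, on the bench beyond the clear patch. To be left alone. Origin: centre of the underside.
- amber_bottle: Amber glass bottle, 54 mm across, 100 mm high, at the far side. To be left alone. Origin: centre of the underside.
- sample_jar: Glass jar with a white cap, 60 mm across, 65 mm high, at the far side. To be left alone. Origin: centre of the underside.
- weight: Steel knobbed balance weight, 36 mm across, 50 mm high, at the far side. To be left alone. Origin: centre of the underside.
- screwdriver: Screwdriver, 160 mm long, lying flat, beyond the beaker. To be left alone. Its x runs along it.
Things that resemble listed ones, but are neither listed nor needed, are in the scene too. What is shaped like the caliper but turquoise is not meant. What is shaped like the step_block but blue is not meant.

How it is judged:
By the outcome, as a careful person would: the job done as asked, in the order asked, and still so for the second after the job is handed in, with the robot touching nothing.
It also fails if it takes over 64 s, if anything falls off the work surface, if the arm or the gripper's body presses on something with over 40 N, if the wrist force passes 120 N, or if a joint passes its speed limit or range.

## Working session

There is one attempt and no reset: what is moved stays moved. The work goes in short steps, Python scripts to look and compute and a tool call to move; the robot and the scene stay as the last step left them, time stands still between calls to the robot, and variables do not carry over. Pictures are saved under pics/ and viewed, about 8 in all and at most 12, crops included, and the job is handed in when it is done.

Besides the shell and the picture viewer there is one more tool, called after "Emit:" as name(argument=value, ...) on one line, values as JSON. step_arm: Moves the arm, as the interface text tells. Its arguments: {"type":"object","properties":{"steps":{"type":"array"},"claw":{"type":"number"}},"required":["steps"]}

```bash
mkdir -p pics; ls
cat > h.py <<'E'
import numpy as np,cv2
from plant import *
def grab(n,save=None):
    im,d=grab_frame(n)
    if save: cv2.imwrite('pics/'+save,im[:,:,::-1])
    np.savez('/tmp/'+n+'.npz',im=im,d=d)
    return im,d
def cloud(n,d):
    c=camera_params(n);K=np.array(c['mtx']);T=np.array(c['extrinsics'])
    v,u=np.mgrid[:480,:640]
    p=np.stack([(u-K[0,2])/K[0,0]*d,(v-K[1,2])/K[1,1]*d,d,np.ones_like(d)],-1)@T.T
    p=p[...,:3]; p[d==0]=np.nan
    return p
E
python3 - <<'E'
from h import *
ims=[]
for n in ('top','side'):
    im,d=grab(n,n+'0.png');T=np.array(camera_params(n)['extrinsics']);print(n,T[:3,3].round(3),T[:3,2].round(2),T[:3,0].round(2))
    for l in ['step_block','plain_block','stand','caliper','fin','beaker','fixed_jaw','jaw_face']:
        print(l,[(np.round(b['box']).astype(int).tolist(),round(b['p'],2)) for b in boxes_of(n,l)[:3]])
print(state())
E
```

```text
pics
top [ 0.456 -0.004  0.833] [ 0.1   0.01 -1.  ] [ 0.   -1.   -0.01]
step_block [([411, 234, 33, 29], 0.98), ([425, 304, 46, 38], 0.74)]
plain_block [([469, 222, 29, 32], 0.64)]
stand [([391, 210, 128, 64], 0.57)]
caliper [([175, 350, 99, 45], 0.95), ([153, 242, 107, 57], 0.65)]
fin [([207, 362, 30, 29], 0.8), ([154, 264, 26, 21], 0.75)]
beaker [([310, 181, 30, 30], 0.93)]
fixed_jaw [([154, 265, 24, 19], 0.74), ([230, 246, 20, 34], 0.57)]
jaw_face [([208, 354, 41, 37], 0.86), ([156, 255, 46, 32], 0.58), ([154, 264, 28, 21], 0.24)]
side [ 0.222 -0.518  0.577] [ 0.41  0.65 -0.64] [ 0.85 -0.53  0.  ]
step_block [([293, 362, 40, 60], 0.85), ([350, 314, 51, 42], 0.83)]
plain_block [([402, 346, 44, 43], 0.9)]
stand [([334, 296, 138, 130], 0.91)]
caliper [([137, 225, 66, 69], 0.93), ([208, 171, 76, 78], 0.67)]
fin [([220, 175, 10, 26], 0.64), ([149, 219, 26, 30], 0.64), ([333, 294, 142, 128], 0.63)]
beaker [([341, 228, 25, 35], 0.69)]
fixed_jaw [([246, 208, 31, 29], 0.7)]
jaw_face [([146, 223, 45, 49], 0.76), ([218, 176, 36, 40], 0.6), ([334, 291, 140, 133], 0.18)]
{'time': 0.9, 'joint_pos': array([-1.46900749e+00,  5.26903362e-02,  1.61284025e+00,  2.61501012e-05,
        1.47599824e+00, -1.19027529e-01]), 'joint_vel': array([ 0.00018255, -0.00059602,  0.00108984, -0.00012565,  0.00308285,
        0.00097055]), 'joint_efforts': array([-2.32532242e-03, -3.93678868e+01, -3.70473182e+01, -1.65917700e-04,
        5.19709974e-04, -4.17405332e-06]), 'tool_pos': array([ 0.13688302, -0.60983474,  0.23134531]), 'tool_rot': array([3.20273545e-05, 9.93911341e-01, 1.10182777e-01, 1.27408053e-05]), 'contact_force': array([ 0.31227325, -1.02303171, -0.09295361]), 'ft_torque': array([-0.02749597, -0.05340388, -0.00297378]), 'gripper_width': 0.9998156155487109}
```

View pics/top0.png

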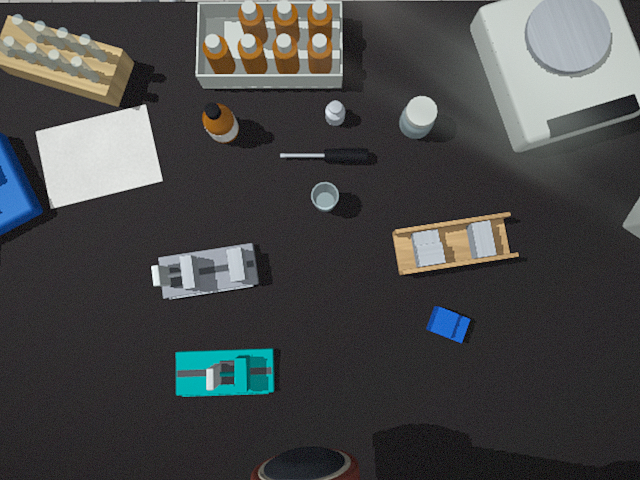

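View pics/side0.png

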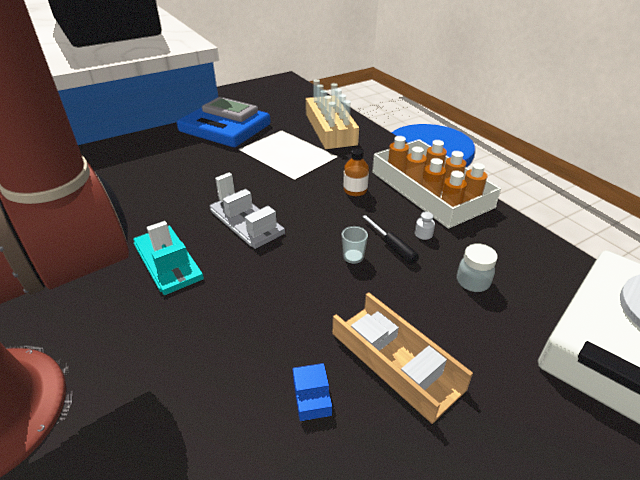

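Candidates: the grey stepped block in the stand at top px (428,248) fits, since the blue one at (449,325) is the look-alike. The plain block is at (482,239). The grey caliper at (208,270) fits, with its fin at (157,275); the turquoise one at (225,373) is not meant. Next I measure and confirm in one crop.

Run:
```python
from h import *
z=np.load('/tmp/top.npz');im,d=z['im'],z['d'];P=cloud('top',d)
a=cv2.resize(im[200:285,385:525],None,fx=5,fy=5,interpolation=2);b=cv2.resize(im[235:305,145:265],None,fx=5,fy=5,interpolation=2)
b=cv2.copyMakeBorder(b,0,0,0,100,cv2.BORDER_CONSTANT)
o=np.vstack([a,b]);o=cv2.resize(o,None,fx=.76,fy=.76);cv2.imwrite('pics/crop.png',o[:,:,::-1]);print(o.shape)
print('K',np.array(camera_params('top')['mtx'])[0,0], 'bench z',np.nanmedian(P[280:460,300:420,2]))
def rect(name,r,zl,zh,sat=None):
    m=np.zeros(d.shape,bool);m[r[1]:r[3],r[0]:r[2]]=1
    m&=(P[...,2]>zl)&(P[...,2]<zh)
    if sat is not None: m&=cv2.cvtColor(im,cv2.COLOR_RGB2HSV)[...,1]<sat
    q=P[m]; 
    if len(q)<5: print(name,len(q));return
    R=cv2.minAreaRect((q[:,:2]*1000).astype(np.float32))
    print(name,len(q),'c',np.round(R[0],1),'size',np.round(R[1],1),'ang',round(R[2],1),'z',np.median(q[:,2]).round(4),'mean',q.mean(0).round(4))
rect('stepblk all',(408,226,448,270),.022,.06,50)
rect('step hi',(408,226,448,270),.0365,.06,50)
rect('step lo',(408,226,448,270),.022,.0365,50)
rect('plain',(462,215,502,262),.03,.06,50)
rect('stand',(385,205,525,280),.02,.06)
rect('caliper bed',(145,235,265,305),.008,.02)
rect('jaws',(175,235,265,305),.045,.058)
rect('jaw fixed',(220,235,265,305),.045,.058)
rect('jaw mov',(175,235,215,305),.045,.058)
rect('fin',(140,245,185,300),.068,.09)
```

```text
(589, 532, 3)
K 463.12129326076627 bench z -0.0009467407671162054
stepblk all 914 c [ 528.7 -181. ] size [59.6 44.3] ang 9.1 z 0.0398 mean [ 0.5276 -0.1797  0.0363]
step hi 541 c [ 517.  -182.6] size [36.  43.9] ang 8.9 z 0.0412 mean [ 0.5168 -0.1824  0.0411]
step lo 373 c [ 528.7 -181. ] size [59.6 44.3] ang 9.1 z 0.0293 mean [ 0.5432 -0.1759  0.0292]
plain 712 c [ 543.2 -274.4] size [60.  33.5] ang 9.3 z 0.0411 mean [ 0.5428 -0.2725  0.0407]
stand 2809 c [ 536.4 -227.5] size [ 78.3 200. ] ang 8.9 z 0.0407 mean [ 0.5362 -0.2234  0.0384]
caliper bed 2540 c [488.1 206. ] size [ 76.5 170.3] ang 9.0 z 0.0128 mean [0.487  0.1996 0.0129]
jaws 912 c [491.9 189.3] size [ 56.  106.6] ang 9.0 z 0.0509 mean [0.4922 0.1861 0.0507]
jaw fixed 498 c [498.2 149.2] size [55.8 25.8] ang 8.6 z 0.051 mean [0.4981 0.149  0.0509]
jaw mov 414 c [485.3 231.5] size [56.1 20.9] ang 9.3 z 0.0508 mean [0.4851 0.2308 0.0506]
fin 180 c [478.1 274.8] size [33.4 12.9] ang 9.2 z 0.0763 mean [0.478  0.2737 0.0757]
```

View pics/crop.png

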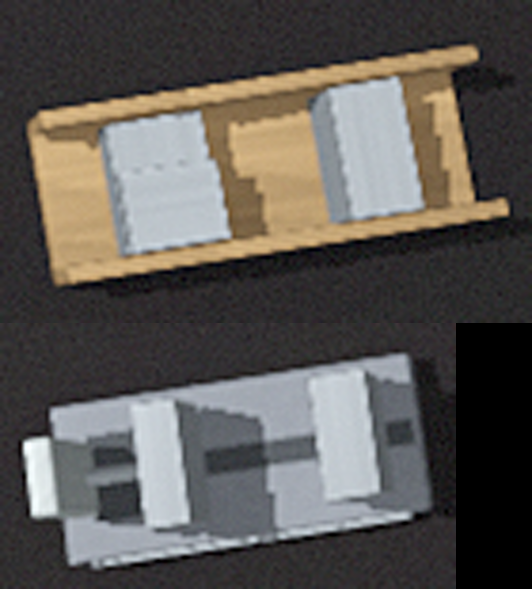

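The crop confirms it. The stepped block is the left one in the stand, with its high half towards the robot, and the plain block is on the right. The grey caliper has its fin on the left. Sizes and heights match the given ones within about 1 mm, and yaw is about 9°.

```bash
cat >> h.py <<'E'
def go(x,y,z,psi):
    s=state();w,a,b,c=s['tool_rot']
    from scipy.spatial.transform import Rotation as R
    M=R.from_quat([a,b,c,w]).as_matrix()
    p=np.degrees(np.arctan2(M[1,0],M[0,0]));dx=np.array([x,y,z])-s['tool_pos']*1000
    turn=-((psi-p+180)%360-180)
    print('t',round(s['time'],2),'pos',(s['tool_pos']*1000).round(1),'psi',p.round(2),'tilt',M[2].round(3),'delta tool',(M.T@dx).round(1),'turn',turn.round(2),'F',s['contact_force'].round(1),'w',round(s['gripper_width'],3))
E
python3 -c "
from h import *
go(524,-182,150,9)"
```

```text
t 0.9 pos [ 136.9 -609.8  231.3] psi 12.65 tilt [ 0.  0. -1.] delta tool [ 471.4 -332.7   81.3] turn 3.65 F [ 0.3 -1.  -0.1] w 1.0
```

Emit:
step_arm(steps=[[38,-27,0,0],[38,-27,0,0],[38,-27,0,0],[38,-27,0,0],[38,-27,5,0],[38,-27,5,0],[38,-27,5,0],[38,-27,5,0]], claw=100)

```text
time: 1.7
tool_pos: [0.3919, -0.3285, 0.2121]
tool_rot: [0.003, 0.995, 0.104, 0.001]
contact_force: [-0.5, -0.5, 0.1]
gripper_width: 1.003
```

```bash
python3 -c "
from h import *
go(524,-182,100,9)"
```

```text
t 1.7 pos [ 391.9 -328.5  212.1] psi 11.97 tilt [ 0.002  0.006 -1.   ] delta tool [ 159.4 -116.6  111.6] turn 2.97 F [-0.5 -0.5  0.1] w 1.003
```

Emit:
step_arm(steps=[[36,-26,10,0],[36,-26,10,0],[36,-26,20,0],[36,-26,20,0],[10,-8,20,3],[0,0,15,0],[0,0,0,0],[0,0,0,0]])

```text
time: 2.5
tool_pos: [0.5272, -0.1781, 0.116]
tool_rot: [0.005, 0.997, 0.082, 0.004]
contact_force: [1.0, -0.9, 0.4]
gripper_width: 0.998
```

```bash
python3 -c "
from h import *
go(524,-182,9,9.1)"
```

```text
t 2.5 pos [ 527.2 -178.1  116. ] psi 9.45 tilt [ 0.007  0.011 -1.   ] delta tool [ -4.6   2.2 107. ] turn 0.35 F [ 1.  -0.9  0.4] w 0.998
```

Emit:
step_arm(steps=[[-5,2,15,0],[0,0,15,0],[0,0,15,0],[0,0,10,0],[0,0,0,0]])

```text
time: 3.0
tool_pos: [0.5219, -0.1857, 0.0586]
tool_rot: [0.006, 0.997, 0.08, 0.005]
contact_force: [0.1, 0.5, -0.8]
gripper_width: 1.001
```

```bash
python3 -c "
from h import *
go(524,-182,9,9.1)
a,_=grab('side');b,_=grab('top')
a=cv2.resize(a[240:440,270:490],None,fx=2.5,fy=2.5,interpolation=2);b=cv2.resize(b[190:290,400:500],None,fx=2.5,fy=2.5,interpolation=2)
o=np.zeros((500,800,3),np.uint8);o[:,:550]=a;o[:250,550:]=b
cv2.imwrite('pics/s1.png',o[:,:,::-1])"
```

```text
t 3.0 pos [ 521.9 -185.7   58.6] psi 9.17 tilt [ 0.009  0.014 -1.   ] delta tool [ 2.2 -4.  49.6] turn 0.07 F [ 0.1  0.5 -0.8] w 1.001
```

View pics/s1.png

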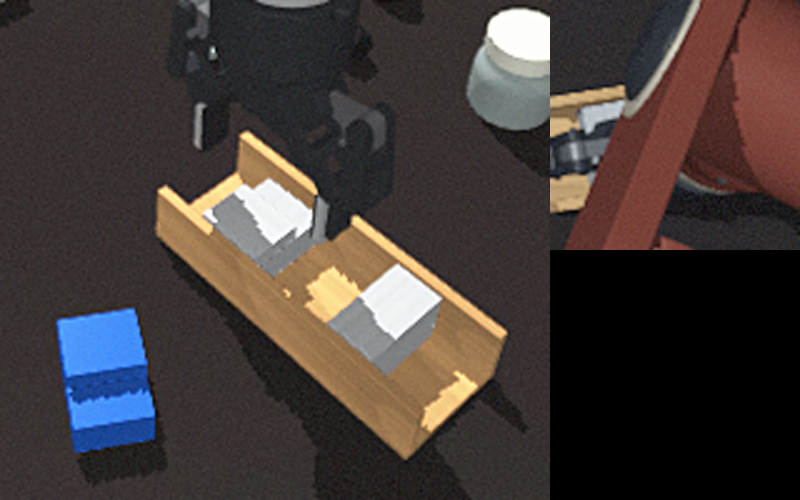

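The fingers straddle the stepped block (side crop about (200,130) and (325,210)) and the plain block is clear. I descend.

Emit:
step_arm(steps=[[2,-4,10,0],[0,0,12,0],[0,0,12,0],[0,0,10,0],[0,0,3,0],[0,0,0,0]])

```text
time: 3.7
tool_pos: [0.5263, -0.182, 0.0102]
tool_rot: [0.008, 0.997, 0.081, 0.007]
contact_force: [-0.3, 0.9, -0.9]
gripper_width: 0.999
```

```bash
python3 -c "
from h import *
go(524,-182,9,9.1)"
```

```text
t 3.7 pos [ 526.3 -182.    10.2] psi 9.25 tilt [ 0.013  0.016 -1.   ] delta tool [-2.3 -0.4  1.2] turn 0.15 F [-0.3  0.9 -0.9] w 0.999
```

Emit:
step_arm(steps=[[-2,0,3,0],[0,0,0,0],[0,0,0,0],[0,0,0,0],[0,0,0,0],[0,0,0,0],[0,0,0,0],[0,0,0,0]], claw=0)

```text
time: 4.5
tool_pos: [0.5247, -0.1823, 0.0077]
tool_rot: [0.008, 0.997, 0.08, 0.008]
contact_force: [-0.0, 0.4, -0.8]
gripper_width: 0.509
```

```bash
python3 -c "
from h import *
go(524,-182,100,9.1)"
```

```text
t 4.5 pos [ 524.7 -182.3    7.7] psi 9.23 tilt [ 0.015  0.016 -1.   ] delta tool [  0.7   1.  -92.3] turn 0.13 F [-0.   0.4 -0.8] w 0.509
```

Emit:
step_arm(steps=[[0,0,-8,0],[0,0,-15,0],[0,0,-20,0],[0,0,-25,0],[0,0,-25,0],[0,0,0,0]])

```text
time: 5.1
tool_pos: [0.5211, -0.1791, 0.1031]
tool_rot: [0.006, 0.997, 0.08, 0.007]
contact_force: [1.5, 0.6, -4.7]
gripper_width: 0.507
```

```bash
python3 -c "
from h import *
go(490,0,60,9)"
```

```text
t 5.1 pos [ 521.1 -179.1  103.1] psi 9.19 tilt [ 0.012  0.012 -1.   ] delta tool [  -2.7 -182.3   40.8] turn 0.19 F [ 1.5  0.6 -4.7] w 0.507
```

Emit:
step_arm(steps=[[-2,-35,0,0],[-2,-35,0,0],[-2,-35,5,0],[-2,-35,10,0],[-2,-30,15,0],[0,-10,15,0],[0,0,0,0]])

```text
time: 5.8
tool_pos: [0.4761, 0.0021, 0.0491]
tool_rot: [0.006, 0.997, 0.079, 0.003]
contact_force: [-0.0, -0.3, -6.2]
gripper_width: 0.508
```

```bash
python3 -c "
from h import *
go(484,0,3,9)
z=np.load('/tmp/top.npz');P=cloud('top',z['d']);print('beaker',np.nanmedian(P[186:206,315:335].reshape(-1,3),0))
"
```

```text
t 5.8 pos [476.1   2.1  49.1] psi 9.04 tilt [ 0.004  0.011 -1.   ] delta tool [ 7.2  2.8 46.1] turn 0.04 F [-0.  -0.3 -6.2] w 0.508
beaker [ 0.62386908 -0.00131338  0.00507095]
```

Emit:
step_arm(steps=[[4,2,15,0],[3,0,15,0],[0,0,9,0],[0,0,3,0],[0,0,2,0],[0,0,0,0]])

```text
time: 6.4
tool_pos: [0.4833, -0.0017, 0.004]
tool_rot: [0.006, 0.997, 0.078, 0.002]
contact_force: [-0.2, -0.3, -5.2]
gripper_width: 0.505
```

```bash
python3 -c "
from h import *
go(484,0,3,9)"
```

```text
t 6.4 pos [483.3  -1.7   4. ] psi 9.0 tilt [ 0.002  0.013 -1.   ] delta tool [ 0.9 -1.6  0.9] turn 0.0 F [-0.2 -0.3 -5.2] w 0.505
```

Emit:
step_arm(steps=[[0,0,2,0],[0,0,1,0],[0,0,0,0]])

```text
time: 6.7
tool_pos: [0.4847, -0.0022, 0.0025]
tool_rot: [0.007, 0.997, 0.078, 0.003]
contact_force: [0.0, -0.0, -6.2]
gripper_width: 0.509
```

```bash
python3 -c "
from h import *
go(484,0,2,9)"
```

```text
t 6.7 pos [484.7  -2.2   2.5] psi 8.98 tilt [ 0.005  0.014 -1.   ] delta tool [-0.3 -2.3  0.4] turn -0.02 F [ 0.  -0.  -6.2] w 0.509
```

Emit:
step_arm(steps=[[0,0,1,0],[0,0,0,0],[0,0,0,0],[0,0,0,0],[0,0,-30,0],[0,0,-40,0],[0,0,-40,0],[0,0,-20,-8.5]], claw=100)

```text
time: 7.5
tool_pos: [0.4846, -0.0006, 0.137]
tool_rot: [0.007, 0.988, 0.154, 0.003]
contact_force: [1.6, 0.3, 0.4]
gripper_width: 0.998
```

Emit:
step_arm(steps=[[-25,0,0,-8.5],[-25,0,0,-8.5],[-25,0,0,-8.5],[0,0,0,-8.5],[0,0,0,-8.5],[0,0,0,-8.5],[0,0,0,-8.5],[0,0,0,-8.5]])

```text
time: 8.3
tool_pos: [0.4211, -0.036, 0.1471]
tool_rot: [0.016, 0.728, 0.686, 0.004]
contact_force: [0.4, -0.1, -0.7]
gripper_width: 0.998
```

```bash
python3 -c "
from h import *
go(484,0,100,99)
a,_=grab('side');im,d=grab('top')
P=cloud('top',d);hsv=cv2.cvtColor(im,cv2.COLOR_RGB2HSV)
m=(P[...,2]>.015)&(P[...,2]<.045)&(np.abs(P[...,0]-.484)<.06)&(np.abs(P[...,1])<.05)&(hsv[...,1]<60)
q=P[m];print(len(q),cv2.minAreaRect((q[:,:2]*1000).astype(np.float32)) if len(q)>5 else '')
o=np.hstack([a,im]);o=cv2.resize(o,(800,300),interpolation=3)
cv2.imwrite('pics/s2.png',o[:,:,::-1])"
```

```text
t 8.3 pos [421.1 -36.  147.1] psi 86.56 tilt [-0.016  0.029 -0.999] delta tool [40.4 59.2 48.2] turn -12.44 F [ 0.4 -0.1 -0.7] w 0.998
722 ((489.7704772949219, -3.915365219116211), (60.10607147216797, 43.9339485168457), 9.162784576416016)
```

View pics/s2.png

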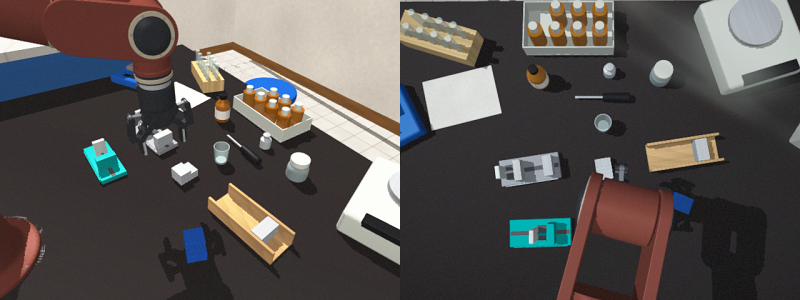

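Emit:
step_arm(steps=[[12,18,10,-4],[12,18,10,-4],[12,18,10,-3],[8,8,10,-1.5],[0,0,0,0]])

```text
time: 8.9
tool_pos: [0.4869, 0.0092, 0.1091]
tool_rot: [0.019, 0.655, 0.755, 0.004]
contact_force: [-0.8, -0.1, 0.2]
gripper_width: 1.001
```

```bash
python3 -c "
from h import *
go(489.8,-3.9,60,99.1)"
```

```text
t 8.9 pos [486.9   9.2 109.1] psi 98.08 tilt [-0.024  0.03  -0.999] delta tool [-12.2  -0.5  49.4] turn -1.02 F [-0.8 -0.1  0.2] w 1.001
```

Emit:
step_arm(steps=[[-6,0,-50,0],[-6,0,-50,0],[0,0,-50,0],[0,0,0,0]])

```text
time: 9.3
tool_pos: [0.4808, -0.0008, 0.2627]
tool_rot: [0.016, 0.66, 0.751, 0.001]
contact_force: [0.3, -0.7, 0.3]
gripper_width: 0.998
```

```bash
python3 -c "
from h import *
go(489.8,-3.9,60,99.1)"
```

```text
t 9.3 pos [480.8  -0.8 262.7] psi 97.4 tilt [-0.023  0.024 -0.999] delta tool [  0.4   3.7 202.9] turn -1.7 F [ 0.3 -0.7  0.3] w 0.998
```

Emit:
step_arm(steps=[[0,0,12,0],[0,0,12,0],[0,0,12,0],[0,0,12,0],[0,0,12,0],[0,0,12,0],[0,0,12,0],[0,0,12,0]])

```text
time: 10.1
tool_pos: [0.4797, -0.0032, 0.1541]
tool_rot: [0.014, 0.662, 0.749, -0.001]
contact_force: [0.3, -0.4, 0.1]
gripper_width: 0.997
```

```bash
python3 -c "
from h import *
go(489.8,-3.9,60,99.1)"
```

```text
t 10.1 pos [479.7  -3.2 154.1] psi 97.03 tilt [-0.021  0.017 -1.   ] delta tool [ 0.1  8.4 94.3] turn -2.07 F [ 0.3 -0.4  0.1] w 0.997
```

Emit:
step_arm(steps=[[0,2,12,-1],[0,2,12,-1],[0,2,12,0],[0,1,12,0],[0,0,12,0],[0,0,10,0],[0,0,0,0]])

```text
time: 10.8
tool_pos: [0.4876, -0.0034, 0.0756]
tool_rot: [0.012, 0.648, 0.762, -0.002]
contact_force: [-0.2, 0.5, -0.3]
gripper_width: 1.002
```

```bash
python3 -c "
from h import *
go(489.8,-3.9,5,99.1)"
```

```text
t 10.8 pos [487.6  -3.4  75.6] psi 99.21 tilt [-0.021  0.013 -1.   ] delta tool [ 0.6  1.1 70.7] turn 0.11 F [-0.2  0.5 -0.3] w 1.002
```

Emit:
step_arm(steps=[[0,1,14,0],[0,0,14,0],[0,0,14,0],[0,0,14,0],[0,0,10,0],[0,0,7,0],[0,0,3,0],[0,0,0,0]])

```text
time: 11.6
tool_pos: [0.4924, -0.0051, -0.0041]
tool_rot: [0.014, 0.648, 0.762, -0.0]
contact_force: [0.2, -0.5, 0.4]
gripper_width: 1.001
```

```bash
python3 -c "
from h import *
go(489.8,-3.9,-2,99.1)"
```

```text
t 11.6 pos [492.4  -5.1  -4.1] psi 99.2 tilt [-0.022  0.018 -1.   ] delta tool [ 1.5 -2.4 -2.1] turn 0.1 F [ 0.2 -0.5  0.4] w 1.001
```

Emit:
step_arm(steps=[[1,-2,-2,0],[0,0,0,0],[0,0,0,0],[0,0,0,0],[0,0,0,0],[0,0,0,0],[0,0,0,0]], claw=0)

```text
time: 12.3
tool_pos: [0.4905, -0.0044, -0.0008]
tool_rot: [0.015, 0.648, 0.762, -0.0]
contact_force: [0.0, -0.1, -2.5]
gripper_width: 0.686
```

```bash
python3 -c "
from h import *
go(489.8,-3.9,80,99.1)"
```

```text
t 12.3 pos [490.5  -4.4  -0.8] psi 99.22 tilt [-0.023  0.02  -1.   ] delta tool [ -1.3   1.  -80.8] turn 0.12 F [ 0.  -0.1 -2.5] w 0.686
```

Emit:
step_arm(steps=[[0,0,-12,0],[0,0,-25,0],[0,0,-35,0],[0,0,-35,0],[20,0,0,0],[30,0,0,0],[30,0,0,0],[30,0,0,0]])

```text
time: 13.1
tool_pos: [0.4654, 0.1075, 0.1079]
tool_rot: [0.011, 0.651, 0.759, -0.002]
contact_force: [0.6, -1.0, -4.9]
gripper_width: 0.687
```

```bash
python3 -c "
from h import *
go(492.2,191.1,90,99.0)"
```

```text
t 13.1 pos [465.4 107.5 107.9] psi 98.8 tilt [-0.02   0.011 -1.   ] delta tool [78.8 39.1 16.8] turn -0.2 F [ 0.6 -1.  -4.9] w 0.687
```

Emit:
step_arm(steps=[[20,10,0,0],[20,10,0,0],[16,8,0,0],[10,5,4,0],[4,2,4,0],[0,0,0,0]])

```text
time: 13.7
tool_pos: [0.4845, 0.1876, 0.0972]
tool_rot: [0.009, 0.649, 0.761, -0.005]
contact_force: [-0.5, -0.5, -5.7]
gripper_width: 0.689
```

```bash
python3 -c "
from h import *
go(492.2,191.1,72,99.0)
a,_=grab('side');im,d=grab('top')
o=np.zeros((400,800,3),np.uint8)
o[:,:400]=cv2.resize(a[130:290,150:310],(400,400),interpolation=2);o[:,400:]=cv2.resize(im[200:330,140:270],(400,400),interpolation=2)
cv2.imwrite('pics/s3.png',o[:,:,::-1])"
```

```text
t 13.7 pos [484.5 187.6  97.2] psi 99.11 tilt [-0.02   0.004 -1.   ] delta tool [ 2.7  8.1 25.2] turn 0.11 F [-0.5 -0.5 -5.7] w 0.689
```

View pics/s3.png

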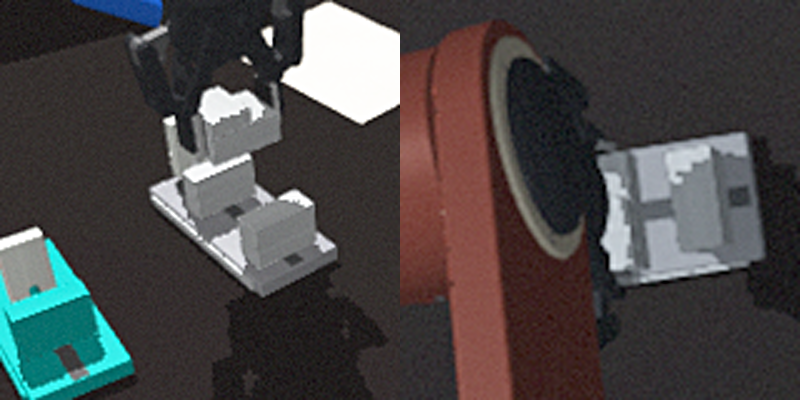

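The block is held step up above the gap (side crop (240,120)). I correct the offset, then go down.

Emit:
step_arm(steps=[[1,4,6,0],[1,4,8,0],[0,0,8,0],[0,0,4,0],[0,0,0,0]])

```text
time: 14.3
tool_pos: [0.493, 0.1877, 0.069]
tool_rot: [0.009, 0.65, 0.76, -0.005]
contact_force: [-0.5, -0.1, -4.9]
gripper_width: 0.69
```

```bash
python3 -c "
from h import *
go(492.2,191.1,15,99.0)"
```

```text
t 14.3 pos [493.  187.7  69. ] psi 98.88 tilt [-0.021  0.004 -1.   ] delta tool [ 4.6 -0.5 53.9] turn -0.12 F [-0.5 -0.1 -4.9] w 0.69
```

Emit:
step_arm(steps=[[4,0,1,0],[1,0,6,0],[0,0,8,0],[0,0,8,0],[0,0,8,0],[0,0,5,0],[0,0,0,0]])

```text
time: 15.0
tool_pos: [0.4921, 0.1924, 0.0294]
tool_rot: [0.009, 0.65, 0.76, -0.006]
contact_force: [-0.3, 0.3, -5.5]
gripper_width: 0.688
```

```bash
python3 -c "
from h import *
go(492.2,191.1,15,99.0)"
```

```text
t 15.0 pos [492.1 192.4  29.4] psi 98.9 tilt [-0.021  0.003 -1.   ] delta tool [-1.  -0.1 14.4] turn -0.1 F [-0.3  0.3 -5.5] w 0.688
```

Emit:
step_arm(steps=[[-1,0,6,0],[0,0,5,0],[0,0,2,0],[0,0,0,0]])

```text
time: 15.4
tool_pos: [0.4927, 0.191, 0.0155]
tool_rot: [0.009, 0.65, 0.76, -0.005]
contact_force: [-0.2, -0.3, -5.2]
gripper_width: 0.686
```

```bash
python3 -c "
from h import *
go(492.2,191.1,14,99.0)"
```

```text
t 15.4 pos [492.7 191.   15.5] psi 98.89 tilt [-0.021  0.004 -1.   ] delta tool [ 0.2 -0.5  1.5] turn -0.11 F [-0.2 -0.3 -5.2] w 0.686
```

Emit:
step_arm(steps=[[0,0,1,0],[0,0,1,0],[0,0,0,0]])

```text
time: 15.7
tool_pos: [0.4933, 0.1911, 0.014]
tool_rot: [0.009, 0.65, 0.76, -0.005]
contact_force: [-0.2, -0.1, -6.4]
gripper_width: 0.686
```

Emit:
step_arm(steps=[[0,0,1,0],[0,0,1,0],[0,0,0,0]])

```text
time: 16.0
tool_pos: [0.4944, 0.1914, 0.0137]
tool_rot: [0.01, 0.65, 0.76, -0.004]
contact_force: [-0.1, -0.1, -5.8]
gripper_width: 0.688
```

Emit:
step_arm(steps=[[0,-2,1,0],[0,0,1,0],[0,0,0,0]])

```text
time: 16.3
tool_pos: [0.4941, 0.1914, 0.0134]
tool_rot: [0.011, 0.65, 0.76, -0.003]
contact_force: [0.4, 0.5, -5.1]
gripper_width: 0.688
```

```bash
python3 -c "
from h import *
go(492.2,191.1,13,99.0)"
```

```text
t 16.3 pos [494.1 191.4  13.4] psi 98.9 tilt [-0.021  0.011 -1.   ] delta tool [ 0.  -1.9  0.4] turn -0.1 F [ 0.4  0.5 -5.1] w 0.688
```

Emit:
step_arm(steps=[[0,-3,2,0],[0,0,0,0]])

```text
time: 16.5
tool_pos: [0.4939, 0.1913, 0.0132]
tool_rot: [0.014, 0.65, 0.76, 0.0]
contact_force: [-0.8, -0.7, -5.1]
gripper_width: 0.689
```

```bash
python3 -c "
from h import *
go(492.2,191.1,13,99.0)"
```

```text
t 16.5 pos [493.9 191.3  13.2] psi 98.9 tilt [-0.02   0.018 -1.   ] delta tool [ 0.  -1.8  0.2] turn -0.1 F [-0.8 -0.7 -5.1] w 0.689
```

Emit:
step_arm(steps=[[0,0,0,0],[0,0,0,0],[0,0,0,0],[0,0,0,0]], claw=100)

```text
time: 16.9
tool_pos: [0.4931, 0.1913, 0.0128]
tool_rot: [0.013, 0.65, 0.76, -0.0]
contact_force: [-0.5, 0.6, -0.2]
gripper_width: 1.002
```

Emit:
step_arm(steps=[[0,0,-15,0],[0,0,-25,0],[0,0,-40,0],[0,0,-40,0],[0,0,-20,0],[40,0,0,0],[40,0,0,0],[40,0,0,0]])

```text
time: 17.7
tool_pos: [0.4739, 0.3127, 0.1661]
tool_rot: [0.015, 0.653, 0.757, 0.003]
contact_force: [0.7, -1.0, 0.0]
gripper_width: 1.002
```

```bash
python3 -c "
from h import *
go(477,300,140,99.0)
a,_=grab('side');im,d=grab('top');P=cloud('top',d)
o=np.zeros((400,800,3),np.uint8)
o[:,:400]=cv2.resize(a[130:290,150:310],(400,400),interpolation=2);o[:,400:]=cv2.resize(im[200:330,140:270],(400,400),interpolation=2)
cv2.imwrite('pics/s4.png',o[:,:,::-1])
ang=np.radians(9);O=np.array([489.2,206.0]);q=P[...,:2]*1000-O;cx=q@[np.cos(ang),np.sin(ang)];cy=q@[-np.sin(ang),np.cos(ang)];z=P[...,2]*1000
for n,m in [('top',(z>44)&(z<58)),('low',(z>32)&(z<42))]:
  m=m&(abs(cx)<45)&(abs(cy)<75)
  h=np.histogram(cy[m],bins=np.arange(-75,76,3));print(n,m.sum(),list(zip(h[1][:-1].astype(int),h[0])))
m=(z>32)&(z<55)&(cy>-32)&(cy<4)&(abs(cx)<45);print('block cx',np.percentile(cx[m],[1,99]),'z',np.percentile(z[m&(cx<0)],50),np.percentile(z[m&(cx>10)],50), m.sum())
"
```

```text
t 17.7 pos [473.9 312.7 166.1] psi 98.37 tilt [-0.018  0.024 -1.   ] delta tool [-12.5   0.6  26.3] turn -0.63 F [ 0.7 -1.   0. ] w 1.002
top 1533 [(np.int64(-75), np.int64(0)), (np.int64(-72), np.int64(30)), (np.int64(-69), np.int64(63)), (np.int64(-66), np.int64(54)), (np.int64(-63), np.int64(63)), (np.int64(-60), np.int64(56)), (np.int64(-57), np.int64(60)), (np.int64(-54), np.int64(59)), (np.int64(-51), np.int64(58)), (np.int64(-48), np.int64(57)), (np.int64(-45), np.int64(4)), (np.int64(-42), np.int64(0)), (np.int64(-39), np.int64(16)), (np.int64(-36), np.int64(39)), (np.int64(-33), np.int64(42)), (np.int64(-30), np.int64(32)), (np.int64(-27), np.int64(37)), (np.int64(-24), np.int64(39)), (np.int64(-21), np.int64(37)), (np.int64(-18), np.int64(37)), (np.int64(-15), np.int64(39)), (np.int64(-12), np.int64(35)), (np.int64(-9), np.int64(40)), (np.int64(-6), np.int64(38)), (np.int64(-3), np.int64(38)), (np.int64(0), np.int64(34)), (np.int64(3), np.int64(39)), (np.int64(6), np.int64(16)), (np.int64(9), np.int64(0)), (np.int64(12), np.int64(1)), (np.int64(15), np.int64(69)), (np.int64
[... 1423 characters left out ...]
int64(0)), (np.int64(12), np.int64(0)), (np.int64(15), np.int64(52)), (np.int64(18), np.int64(1)), (np.int64(21), np.int64(0)), (np.int64(24), np.int64(0)), (np.int64(27), np.int64(0)), (np.int64(30), np.int64(1)), (np.int64(33), np.int64(0)), (np.int64(36), np.int64(0)), (np.int64(39), np.int64(4)), (np.int64(42), np.int64(9)), (np.int64(45), np.int64(8)), (np.int64(48), np.int64(6)), (np.int64(51), np.int64(9)), (np.int64(54), np.int64(10)), (np.int64(57), np.int64(7)), (np.int64(60), np.int64(8)), (np.int64(63), np.int64(37)), (np.int64(66), np.int64(1)), (np.int64(69), np.int64(2)), (np.int64(72), np.int64(0))]
block cx [-26.87670568  32.27214529] z 48.7724511091282 36.87531466648625 722
```

View pics/s4.png

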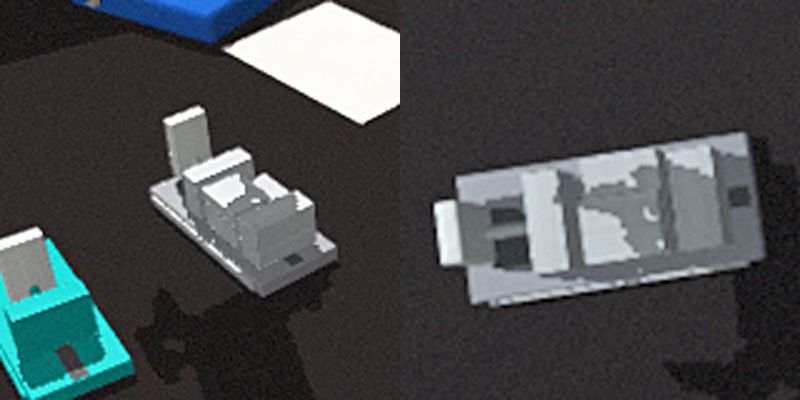

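The block lies flat (tops 48.8 and 36.9 mm measured, same −1 mm bias as the jaws). It is centred between the jaws with about 8 mm on each side, and about 2.7 mm off along the jaw width. I now close the fingers, lower outside the fin and push.

Emit:
step_arm(steps=[[0,0,0,0],[0,0,15,-0.6],[0,0,20,0],[0,0,25,0],[0,0,25,0],[0,0,22,0],[0,0,15,0],[0,0,0,0]], claw=0)

```text
time: 18.6
tool_pos: [0.4766, 0.3066, 0.0376]
tool_rot: [0.015, 0.649, 0.761, 0.002]
contact_force: [-0.7, 0.7, -0.9]
gripper_width: 0.0
```

```bash
python3 -c "
from h import *
go(475.2,294.8,42,99.0)"
```

```text
t 18.6 pos [476.6 306.6  37.6] psi 99.05 tilt [-0.019  0.022 -1.   ] delta tool [-11.6  -3.1  -4.3] turn 0.05 F [-0.7  0.7 -0.9] w 0.0
```

Emit:
step_arm(steps=[[-6,-2,-1,0],[-5,-1,-1,0],[-3,0,0,0],[-3,0,0,0],[0,0,0,0]])

```text
time: 19.1
tool_pos: [0.4778, 0.2886, 0.0431]
tool_rot: [0.015, 0.65, 0.76, 0.005]
contact_force: [-0.1, 1.7, -1.0]
gripper_width: 0.001
```

```bash
cat >> h.py <<'E'
def cal():
    s=state();p=s['tool_pos'][:2]*1000-[489.2,206];f=s['contact_force']
    e=np.array([-.1564,.9877]);print('t',round(s['time'],2),'TCP cy',(p@e).round(1),'cx',(p@[.9877,.1564]).round(1),'z',(s['tool_pos'][2]*1e3).round(1),'F along y',(f[:2]@e).round(2),f.round(1))
E
python3 -c "
from h import *
cal()"
```

```text
t 19.1 TCP cy 83.3 cx 1.6 z 43.1 F along y 1.69 [-0.1  1.7 -1. ]
```

Emit:
step_arm(steps=[[-3,0,0,0],[-3,0,0,0],[-3,0,0,0],[0,0,0,0]])

```text
time: 19.5
tool_pos: [0.4794, 0.281, 0.044]
tool_rot: [0.014, 0.65, 0.76, 0.007]
contact_force: [-0.2, 3.3, -1.6]
gripper_width: 0.003
```

```bash
python3 -c "
from h import *
cal()"
```

```text
t 19.5 TCP cy 75.6 cx 2.0 z 44.0 F along y 3.27 [-0.2  3.3 -1.6]
```

Emit:
step_arm(steps=[[-3,0,1,0],[-3,0,0,0],[0,0,0,0]])

```text
time: 19.8
tool_pos: [0.4804, 0.276, 0.0438]
tool_rot: [0.013, 0.65, 0.76, 0.008]
contact_force: [-0.2, 3.6, -1.2]
gripper_width: 0.0
```

```bash
python3 -c "
from h import *
cal()"
```

```text
t 19.8 TCP cy 70.5 cx 2.2 z 43.8 F along y 3.55 [-0.2  3.6 -1.2]
```

Emit:
step_arm(steps=[[-3,0,0,0],[-3,0,0,0],[0,0,0,0]])

```text
time: 20.1
tool_pos: [0.4809, 0.2726, 0.0438]
tool_rot: [0.01, 0.65, 0.76, 0.01]
contact_force: [-1.2, 8.8, -2.0]
gripper_width: -0.001
```

```bash
python3 -c "
from h import *
cal()"
```

```text
t 20.1 TCP cy 67.0 cx 2.2 z 43.8 F along y 8.87 [-1.2  8.8 -2. ]
```

Emit:
step_arm(steps=[[-2,0,0,0],[-1,0,0,0],[0,0,0,0]])

```text
time: 20.4
tool_pos: [0.4809, 0.2731, 0.0439]
tool_rot: [0.008, 0.65, 0.76, 0.013]
contact_force: [-1.5, 7.2, -2.2]
gripper_width: 0.004
```

```bash
python3 -c "
from h import *
cal()
a,_=grab('side');im,d=grab('top')
o=np.zeros((400,800,3),np.uint8)
o[:,:400]=cv2.resize(a[130:290,150:310],(400,400),interpolation=2);o[:,400:]=cv2.resize(im[200:330,140:270],(400,400),interpolation=2)
cv2.imwrite('pics/s5.png',o[:,:,::-1])"
```

```text
t 20.4 TCP cy 67.6 cx 2.3 z 43.9 F along y 7.36 [-1.5  7.2 -2.2]
```

View pics/s5.png

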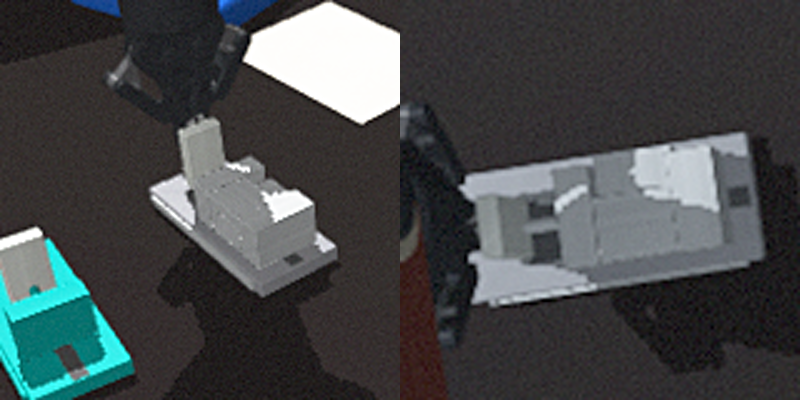

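The jaw looks shut on the block, with 7–9 N on the fin. I give it a slightly firmer, sustained press.

Emit:
step_arm(steps=[[-4,0,0,0],[-4,0,0,0],[-4,0,0,0],[-4,0,0,0]])

```text
time: 20.9
tool_pos: [0.4817, 0.2684, 0.0444]
tool_rot: [-0.001, 0.651, 0.759, 0.023]
contact_force: [-2.5, 22.9, -5.7]
gripper_width: -0.005
```

```bash
python3 -c "
from h import *
cal()"
```

```text
t 20.9 TCP cy 62.8 cx 2.3 z 44.4 F along y 23.0 [-2.5 22.9 -5.7]
```

23 N is under the 40 N limit and clearly firm, so I back off at once.

Emit:
step_arm(steps=[[6,0,0,0],[10,0,0,0],[15,0,0,0],[15,0,0,0],[0,0,-20,0],[0,0,-40,0],[0,0,-40,0],[0,0,0,0]])

```text
time: 21.7
tool_pos: [0.4711, 0.3144, 0.1485]
tool_rot: [0.0, 0.65, 0.76, 0.021]
contact_force: [1.5, 0.0, 0.8]
gripper_width: 0.0
```

Emit:
step_arm(steps=[[40,0,-20,0],[40,0,0,0],[40,0,0,0],[0,0,0,0]])

```text
time: 22.1
tool_pos: [0.4524, 0.4369, 0.1733]
tool_rot: [0.003, 0.651, 0.759, 0.022]
contact_force: [-0.5, -1.4, -0.7]
gripper_width: -0.002
```

```bash
python3 -c "
from h import *
cal()
a,_=grab('side');im,d=grab('top');P=cloud('top',d)
o=np.zeros((400,800,3),np.uint8)
o[:,:400]=cv2.resize(a[130:290,150:310],(400,400),interpolation=2);o[:,400:]=cv2.resize(im[200:330,140:270],(400,400),interpolation=2)
cv2.imwrite('pics/s6.png',o[:,:,::-1])
ang=np.radians(9);q=P[...,:2]*1000-[489.2,206.0];cx=q@[np.cos(ang),np.sin(ang)];cy=q@[-np.sin(ang),np.cos(ang)];z=P[...,2]*1000
m=(z>50.0)&(z<56)&(abs(cx)<35)&(abs(cy)<50)
for s in (-1,1):
  k=(z>44)&(z<58)&(cx*s>18)&(cx*s<26)&(abs(cy)<75);print(s,'top cy range',np.percentile(cy[k],[1,99]).round(1))
k=(z>66)&(abs(cx)<30)&(abs(cy-50)<45);print('fin cy',np.percentile(cy[k],[2,98]).round(1),k.sum())
k=(z>32)&(z<42)&(cx>12)&(cx<32)&(cy>-60)&(cy<10);print('low step cy',np.percentile(cy[k],[2,98]).round(1),'z',np.median(z[k]).round(1))
"
```

```text
t 22.1 TCP cy 233.8 cx -0.3 z 173.3 F along y -1.27 [-0.5 -1.4 -0.7]
-1 top cy range [-69.4  18.6]
1 top cy range [-69.3  18.2]
fin cy [46.9 58.6] 186
low step cy [-41.7  -0.6] z 36.8
```

View pics/s6.png

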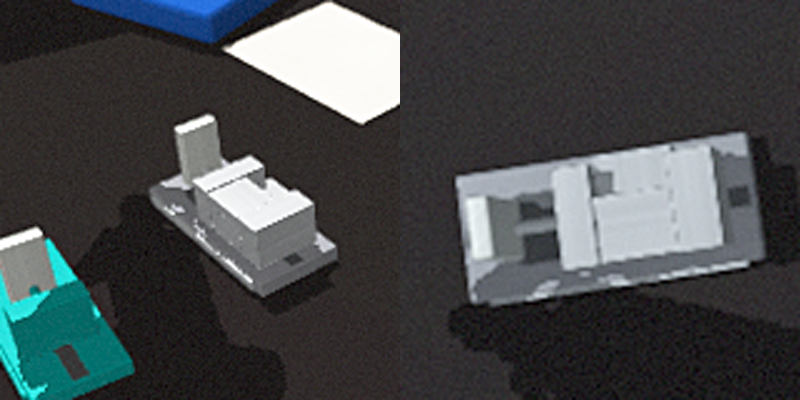

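Jaw back edge is at y ≈ 18.6 mm (19 expected when shut on the block), the fin has sprung back to its rest clearance, and the robot is clear.

```bash
python3 -c "
from plant import *
print(job_done())"
```

```text
the job is handed in; nothing more can be done
None
```

The stepped steel block is flat on the grey caliper's bed, step upward, with the jaw left shut on it. I took it from the stand and re-gripped it on the clear bench on the way. I handed the job in at about 22 s, with the arm well clear; the system reports no verdict.

- **Placement:** before the jaw was closed, the block was centred between the jaws to within about 1 mm. It sits about 2.7 mm off-centre along the jaws' width, and I did not correct that.
- **Jaw shut:** the moving jaw's back edge measured about 18.4 mm in the caliper's frame, where 19 mm is expected at a slide reading of 0.044. The fin was back at its normal 28 mm clearance.
- **Press force:** the final push on the fin peaked at about 23 N. That is more than the 10 to 11 N I aimed for, so the fin probably went fully in. It stayed under the 40 N limit, and I backed off at once.
- **Tool tilt:** small steps left the tool tilted by up to about 2° at times. The block's top heights still measured level.
- **Other objects:** I did not measure their positions again at the end. I saw no sign that anything else was touched.

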